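# Knock a set cement disc out of its mould

### The arm

A 6-joint arm with a two-finger parallel gripper is mounted at the origin on a cart in front of the work surface, level with it; the furniture and walls round the work are solid. World frame = base frame: x ahead of the robot, y to its left, z up, the work surface at z = 0. Lengths are in mm, angles in rad, forces in N, time in s.
With the tool pointing down it reaches from about 275 to 750 mm from the base axis. Payload 10.2 kg.
Tool frame: the origin (TCP) lies midway between the tips of the shut fingers; the grasp point (between the pads) lies 19 mm behind it; z points along the fingers, y is the direction in which the jaws open and shut (so a half turn about z gives the same grasp; the last joint's range is limited). The gripper opens to 85 mm and grips with 20 to 120 N. Pads are 22 mm wide; open, the fingers measure 114 mm over their backs; the gripper's body (76 mm by 85 mm) begins 54 mm behind the grasp point. The pads swing forward as they close: fully open they stand 13 mm farther back than shut.
Start: joints at [1.122, 0.313, 1.498, -0, 1.331, -0.223], TCP at [117.553, 511.676, 203.194] pointing down, gripper open.
Joint ranges: [-2.94, 2.94], [-0.97, 2.17], [0.19, 2.56], [-1.23, 4.37], [0.02, 3.11], [-2.88, 2.88]. Speed limits (rad/s): [2.39, 2.39, 3.01, 3.14, 3.14, 3.14].

### API

Orientations are given as a unit quaternion [w, x, y, z].
In Python, from rig import sense, optics, ctrl gives the robot as it stands.
- The arm moves only by the tool play_rows, never from a script. Its argument "plan" is a list of rows, each a list of 7 numbers: the shift along the world's x, y, z in mm, then the turn, a rotation vector about the world's x, y, z in rad, then the opening, from -1 (shut) to 1 (fully open), so that 0 is half open. A call has 1 to 5 rows; each row shifts and turns the pose as measured when the row begins; what a row does not reach is not made up. A row lasts 1/12 s, in which the tool goes at most 41.7 mm and 7.16 degrees, less where a joint would pass 70% of its speed; a pose out of reach is approached as far as the arm can. A call is refused whole if a number of a shift passes 41.7 or a number of a turn 0.125, either way. A call with a gripper value outside its range is refused whole. The fingers move at their own pace and stop on an object; "grip_force" is the grip in N (left out, the last holds). Time passes only in rows, so rows that do not move let the fingers close. It gives the time, the measured TCP pose, the force and the opening at its end, in the units of the state.
- sense(): the state, without advancing time (a new reading comes with each control period).
- optics.capture(name): name is "scene" or "top" or "wrist"; returns a dict with "img" (480x640x3 uint8, blue, green, red), "fx", "fy", "cx", "cy" (pixels), "world_to_cam" (4x4, takes a point from world to camera coordinates). Camera axes: x right, y up, looking along -z (the intrinsics and any distortion apply to the point x, -y, -z); pixel columns grow to the right and rows downward; lengths in mm; the calibration is good to about 2 mm. A picture is of the moment at which its call begins. There is no depth.
- ctrl.finish_job(): hands the job in, once; it reports no verdict.
The state is a dict: "time_s": time; "joints": joint angles; "dq": joint speeds; "tau": joint torques, N m; "eef_pos": TCP position; "ee_rot": TCP orientation; "force": force on the tool from outside, world axes, zero at the start; "wrist_torque": the same for the moment, N m; "grip_width": opening from 0.0 (shut) to 1.0 (fully open).
Only numpy, scipy, OpenCV 4.12 (cv2) and the standard library are available. Lean on these libraries where they do the work, as an engineer would, in place of code of your own. Each camera call takes 0.05 s, during which the arm holds its last target. There are 200 camera calls.

### The job

The cement test disc has set flush and tight in its metal mould. Put the mould the right way up on the knock-out stand so that the pin goes into the hole underneath, and press it gently down until it sits on the stand's shoulder and the disc stands proud. Then lift the disc out and set it down, upright, wholly on the glass slab; leave the mould sitting on the stand, and do not disturb the two jars beside the work.

Things in the scene. Friction and masses are not known exactly. Their poses are not given: they have to be found in the camera images.
- mould_mid (a point): Centre of the mould, half-way up: a loose rectangular aluminium block, 62 (its x) x 46 (its y) x 30 mm high, about 0.26 kg, that starts flat on the worktop, top up (its z). Grip it across its 46 mm sides.
- mould_recess (a point): Centre of the recess's mouth in the mould's top face. Round recess 25.4 mm wide, 17 mm deep, holding the disc. Two sprung cheeks in its lower 12 mm grip the disc: it takes about 4 to 9 N from below to move it; once it has risen 12 mm they no longer hold it.
- mould_hole (a point): Centre of the mouth of the access hole in the mould's underside, straight below the recess: 11 mm wide with a flared mouth, through the 13 mm thick floor of the recess.
- disc_mid (a point): Centre of the cement disc, half-way up: a plain off-white brittle plug 24 mm across, 16 mm high, 20 g, its z along its axis, up. At the start it rests on the recess's floor, its top 1 mm below the mould's top, so it cannot be gripped. With the mould fully down on the stand's shoulder, its top stands 12 mm above the mould's top.
- stand: The knock-out stand, fixed on the worktop: a dark steel foot 80 mm across with a steel screw post upright in its middle. Origin on the worktop, on the post's axis. The stand must never press on the mould or the disc with more than 25 N; 10 to 14 N at the gripper seats the mould, and the last 1 mm before the stop is nearly free of load.
- post_axis (a point): A fixed point on the post's axis, 40 mm above the worktop. The post has a flat round shoulder 36 mm across faced with firm rubber (gives 1 mm per 12 N), out of which a pin 8 mm thick with a bevelled tip stands up 26 mm. The post is screwed to another height each time, not measured: shoulder's top 32 to 60 mm, pin tip 58 to 86 mm above the worktop. Find the stop by feel.
- slab: The glass mixing slab, fixed, 78 (its x) x 105 (its y) x 9 mm thick, lying flat on the worktop; origin at the centre of its underside.
- gel_jar: Bystander: a jar 39 mm across and 81 mm high standing on the worktop; origin at the centre of its underside.
- small_jar: Bystander: a small jar 31 mm across and 32 mm high standing on the worktop; origin at the centre of its underside.
Things that resemble listed ones, but are neither listed nor needed, are in the scene too. Leave any green, pink or yellow look-alike of the part that bears mould_mid alone.

How it is judged:
By the outcome, as a careful person would: the job done as asked, in the order asked, and still so for the second after the job is handed in, with the robot touching nothing.
It also fails if it takes over 72 s, if anything falls off the work surface, if the arm or the gripper's body presses on something with over 40 N, if the wrist force passes 120 N, or if a joint passes its speed limit or range.

## Working session

There is one attempt and no reset: what is moved stays moved. The work goes in short steps, Python scripts to look and compute and a tool call to move; the robot and the scene stay as the last step left them, time stands still between calls to the robot, and variables do not carry over. Pictures are saved under pics/ and viewed, about 8 in all and at most 12, crops included, and the job is handed in when it is done.

Besides the shell and the picture viewer there is one more tool, called after "Request:" by a JSON object that holds its "name" and its "arguments". play_rows: Moves the arm, as the interface text tells. Its arguments: {"type":"object","properties":{"plan":{"type":"array"},"grip_force":{"type":"number"}},"required":["plan"]}

```bash
mkdir -p pics; ls; python3 - <<'E'
from rig import sense, optics
import cv2, numpy as np
s=sense(); print(s)
for n in ("scene","top"):
    c=optics.capture(n); cv2.imwrite(f"pics/{n}0.png",c["img"])
    print(n,{k:(np.round(v,4).tolist() if hasattr(v,'shape') else v) for k,v in c.items() if k!="img"})
E
```

```text
pics
{'time_s': 0.0, 'joints': array([ 1.12159411e+00,  3.13460686e-01,  1.49843189e+00, -2.80544382e-06,
        1.33103443e+00, -2.23416615e-01]), 'dq': array([-0.00172958, -0.00075711,  0.00146491, -0.00045538,  0.00193479,
       -0.0001561 ]), 'tau': array([-8.20798032e-04, -4.12276196e+01, -2.59739131e+01, -1.48974304e-04,
        4.32958695e-03,  4.04844670e-06]), 'eef_pos': array([117.42038321, 511.39274246, 202.63159993]), 'ee_rot': array([-2.18886052e-04,  1.12652799e-01,  9.93634189e-01, -6.30250711e-04]), 'force': array([-0.10868582, -0.17328365, -0.24208028]), 'wrist_torque': array([ 0.01879609, -0.00443312, -0.00938393]), 'grip_width': 0.9985518322307215}
scene {'fx': 512.5349902955409, 'fy': 512.5349902955409, 'cx': 308.2308268339326, 'cy': 235.62955843432655, 'world_to_cam': [[0.4858, -0.8739, -0.0145, -189.3864], [0.6565, 0.3539, 0.6662, -380.8764], [-0.5771, -0.3332, 0.7457, -848.4275], [0.0, 0.0, 0.0, 1.0]]}
top {'fx': 544.3518561384789, 'fy': 544.3518561384789, 'cx': 312.4142439313782, 'cy': 239.46510620538754, 'world_to_cam': [[-0.0277, -0.9996, -0.0062, 55.5476], [0.9956, -0.0281, 0.0893, -505.6155], [-0.0895, -0.0037, 0.996, -1057.8795], [0.0, 0.0, 0.0, 1.0]]}
```

View pics/scene0.png

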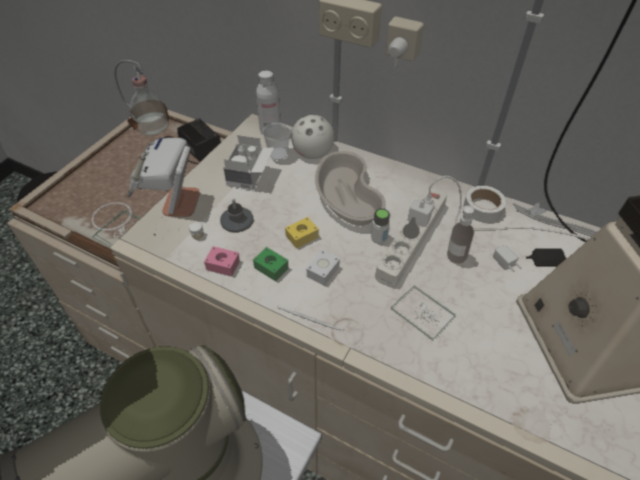

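View pics/top0.png

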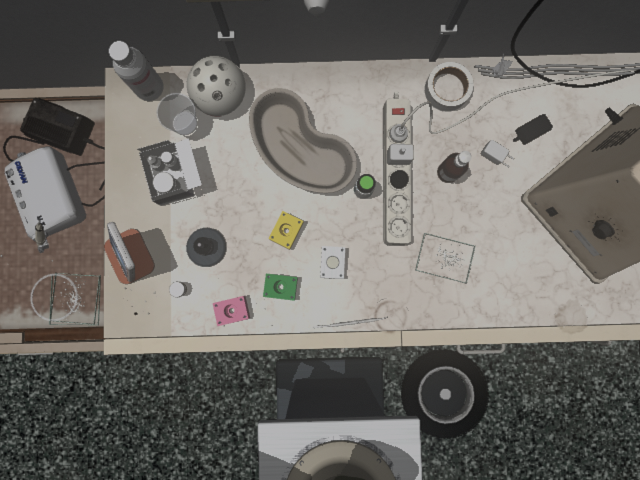

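The top view shows four block-shaped candidates: pink (231,310), green (281,287), yellow (287,230) and silver (333,263). The silver one is aluminium with an off-white plug in it, so that is the mould. The stand is at (206,246), the slab at (445,258), the gel jar at (366,185) and the small jar at (179,289). The brown bottle at (455,165) is a distractor. Next is one close crop to check the choice.

```bash
cat > h.py <<'E'
import numpy as np, cv2
from rig import sense, optics
def ray(c,u,v):
    M=np.array(c["world_to_cam"]);R=M[:3,:3];t=M[:3,3]
    d=R.T@np.array([(u-c["cx"])/c["fx"],-(v-c["cy"])/c["fy"],-1.]);return -R.T@t,d
def onz(c,u,v,z):
    o,d=ray(c,u,v);return o+d*(z-o[2])/d[2]
def proj(c,p):
    M=np.array(c["world_to_cam"]);q=M[:3,:3]@np.array(p,float)+M[:3,3]
    return c["cx"]+c["fx"]*q[0]/-q[2], c["cy"]-c["fy"]*q[1]/-q[2]
def tri(a,b):
    (o1,d1),(o2,d2)=a,b
    d1=d1/np.linalg.norm(d1);d2=d2/np.linalg.norm(d2)
    s=np.linalg.lstsq(np.c_[d1,-d2],o2-o1,rcond=None)[0]
    p,q=o1+s[0]*d1,o2+s[1]*d2;return (p+q)/2,np.linalg.norm(p-q)
def mask_blob(img,f,box):
    x0,y0,x1,y1=box;m=np.zeros(img.shape[:2],np.uint8)
    m[y0:y1,x0:x1]=f(img[y0:y1,x0:x1].astype(int)).astype(np.uint8)*255
    cs,_=cv2.findContours(m,cv2.RETR_EXTERNAL,cv2.CHAIN_APPROX_NONE)
    return max(cs,key=cv2.contourArea)
E
python3 - <<'E'
from h import *
T=cv2.imread("pics/top0.png");S=cv2.imread("pics/scene0.png")
def cr(I,u,v,w=66,h=50): return cv2.resize(I[v-h//2:v+h//2,u-w//2:u+w//2],(396,300),interpolation=cv2.INTER_CUBIC)
cv2.imwrite("pics/crop1.png",np.vstack([np.hstack([cr(T,333,263),cr(S,323,267)]),np.hstack([cr(T,206,246),cr(S,236,212)])]))
c=optics.capture("top")
for n,u,v,z in [("mould",333,263,30),("stand",206,246,20),("slab",445,258,9),("gel",366,183,81),("small",179,288,32),("green",281,287,30),("yellow",287,230,30),("pink",231,310,30)]:
    print(n,onz(c,u,v,z).round(0))
E
```

```text
mould [459.   2.  30.]
stand [500. 254.  20.]
slab [ 463. -223.    9.]
gel [606. -63.  81.]
small [418. 305.  32.]
green [415. 105.  30.]
yellow [527.  91.  30.]
pink [373. 204.  30.]
```

View pics/crop1.png

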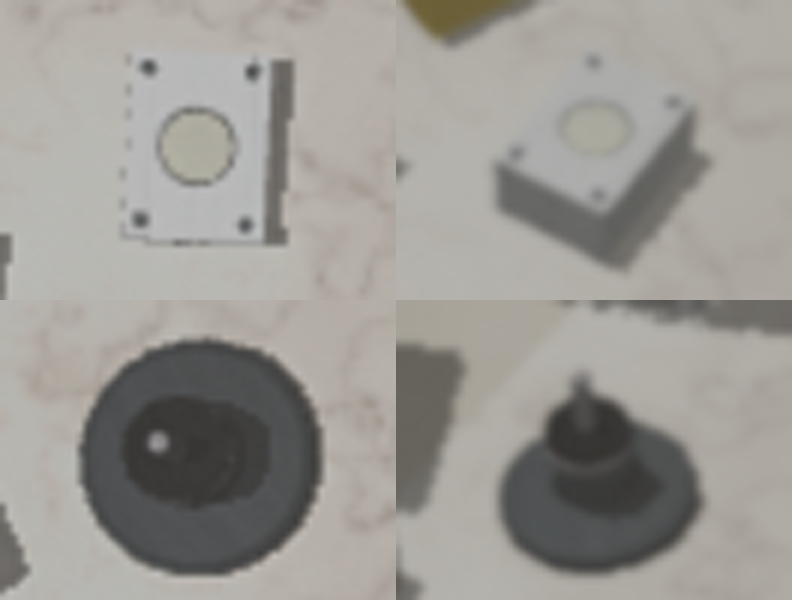

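Crop 1 confirms it: a silver block with an off-white disc and four corner holes, recess at about (333,262) in the top view. The stand has a dark foot, a black shoulder and a light pin. Next I measure these in both views.

```bash
python3 - <<'E'
from h import *
t=optics.capture("top");s=optics.capture("scene");T,S=t["img"],s["img"]
ell=lambda c:cv2.fitEllipse(c)
beige=lambda a:((a[...,2]-a[...,0])>14)&(a[...,2]>120)
for n,c,I,b in(("top",t,T,(325,252,341,272)),("scene",s,S,(312,255,334,277))):
    e=ell(mask_blob(I,beige,b));print("disc",n,e,onz(c,*e[0],29).round(1))
# mould corner screw holes in top view
g=cv2.cvtColor(T,cv2.COLOR_BGR2GRAY).astype(float)
pts=[]
for u,v in((325,249),(342,250),(323,274),(341,275)):
    w=np.clip(np.median(g[v-4:v+5,u-4:u+5])-g[v-3:v+4,u-3:u+4]-12,0,None)
    yy,xx=np.mgrid[v-3:v+4,u-3:u+4];p=((xx*w).sum()/w.sum(),(yy*w).sum()/w.sum())
    pts.append(onz(t,*p,30)[:2])
pts=np.array(pts);print(pts.round(1),"mean",pts.mean(0).round(1))
d=(pts[0]-pts[2])+(pts[1]-pts[3]);print("long-axis yaw deg",np.degrees(np.arctan2(d[1],d[0])),"short",np.degrees(np.arctan2(*( (pts[0]-pts[1])+(pts[2]-pts[3]))[::-1])))
# stand foot
dark=lambda a:a.max(-1)<110
ft=ell(mask_blob(T,dark,(180,222,230,272)));print("foot top",ft,onz(t,*ft[0],6).round(1))
fs=ell(mask_blob(S,lambda a:a.max(-1)<115,(218,202,256,234)));print("foot scene",fs,onz(s,*fs[0],6).round(1))
# pin tip: top crop(158,441)->, scene crop(582,378)
print("pin tip tri",tri(ray(t,173+158/6,221+141/6),ray(s,203+(582-396)/6,187+(378-300)/6)))
# slab outline
red=T[235:285,415:480].astype(int);
sl=mask_blob(S,lambda a:a.max(-1)<-1,(0,0,1,1)) if 0 else None
for n,c,q in(("top",t,[(425,234),(475,243),(467,283),(417,273)]),("scene",s,[(412,287),(455,314),(432,337),(391,308)])):
    print("slab",n,[onz(c,*p,9)[:2].round(0).tolist() for p in q])
print("gel",onz(t,366,183,81).round(0))
tt=sense()["time_s"];print(tt)
E
```

```text
Traceback (most recent call last):
cv2.error: OpenCV(4.12.0) /io/opencv/modules/imgproc/src/shapedescr.cpp:361: error: (-201:Incorrect size of input array) There should be at least 5 points to fit the ellipse in function 'fitEllipseNoDirect'
```

```bash
cat > m.py <<'E'
from h import *
t=optics.capture("top");s=optics.capture("scene");T,S=t["img"],s["img"]
ell=lambda c:cv2.fitEllipse(c)
print("px disc",T[263,333],S[266,322],"mould",T[253,333],S[257,322])
beige=lambda a:((a[...,1]-a[...,0])>8)
for n,c,I,b in(("top",t,T,(325,252,341,272)),("scene",s,S,(312,255,334,277))):
    try: e=ell(mask_blob(I,beige,b));print("disc",n,np.round(e[0],2),np.round(e[1],1),onz(c,*e[0],29).round(1))
    except Exception as x: print(n,"fail")
g=cv2.cvtColor(T,cv2.COLOR_BGR2GRAY).astype(float)
pts=[]
for u,v in((325,249),(342,250),(323,274),(341,275)):
    w=np.clip(np.median(g[v-4:v+5,u-4:u+5])-g[v-3:v+4,u-3:u+4]-12,0,None)
    yy,xx=np.mgrid[v-3:v+4,u-3:u+4];p=((xx*w).sum()/w.sum(),(yy*w).sum()/w.sum())
    pts.append(onz(t,*p,30)[:2])
pts=np.array(pts);print(pts.round(1),"mean",pts.mean(0).round(1))
d=(pts[0]-pts[2])+(pts[1]-pts[3]);print("long-axis yaw deg",np.degrees(np.arctan2(d[1],d[0])),"short",np.degrees(np.arctan2(*( (pts[0]-pts[1])+(pts[2]-pts[3]))[::-1])))
dark=lambda a:a.max(-1)<110
ft=ell(mask_blob(T,dark,(180,222,230,272)));print("foot top",ft,onz(t,*ft[0],6).round(1))
fs=ell(mask_blob(S,lambda a:a.max(-1)<115,(218,202,256,234)));print("foot scene",fs,onz(s,*fs[0],6).round(1))
print("pin tip tri",tri(ray(t,173+158/6,221+141/6),ray(s,203+(582-396)/6,187+(378-300)/6)))
for n,c,q in(("top",t,[(425,234),(475,243),(467,283),(417,273)]),("scene",s,[(412,287),(455,314),(432,337),(391,308)])):
    print("slab",n,[onz(c,*p,9)[:2].round(0).tolist() for p in q])
print(sense()["time_s"])
E
python3 m.py
```

```text
px disc [160 172 173] [157 168 168] mould [183 183 183] [168 170 169]
disc top [332.24 262.05] [10.4 10.8] [460.8   3.6  29. ]
disc scene [322.71 263.15] [6.7 9.1] [459.7   3.   29. ]
[[487.2  18.5]
 [483.8 -18.3]
 [437.   23.2]
 [434.2 -15. ]] mean [460.6   2.1]
long-axis yaw deg -4.532722749325274 short 85.21158804313632
foot top ((205.9959259033203, 246.85992431640625), (38.27217483520508, 39.08277893066406), 63.65681457519531) [499.6 256.4   6. ]
foot scene ((236.3300018310547, 218.1487579345703), (28.289958953857422, 31.340118408203125), 87.49600219726562) [499.3 256.1   6. ]
pin tip tri (array([500.25236746, 256.19030547,  65.18536455]), np.float64(2.3410656484486947))
slab top [[513.0, -185.0], [492.0, -284.0], [412.0, -264.0], [435.0, -166.0]]
slab scene [[506.0, -184.0], [485.0, -284.0], [413.0, -262.0], [437.0, -166.0]]
0.35
```

Request:
{"name": "play_rows", "arguments": {"plan": [[22,-34,0,0,0,0.03,1],[22,-34,0,0,0,0.03,1],[22,-34,0,0,0,0.03,1],[22,-34,0,0,0,0.03,1],[22,-34,0,0,0,0.03,1]]}}

```text
time_s: 0.77
eef_pos: [226.2, 339.3, 201.6]
ee_rot: [-0.001, 0.029, 1.0, 0.0]
force: [0.8, 0.8, 0.5]
grip_width: 0.999
```

Request:
{"name": "play_rows", "arguments": {"plan": [[22,-34,0,0,0,0,1],[22,-34,0,0,0,0,1],[22,-34,0,0,0,0,1],[22,-34,0,0,0,0,1],[22,-34,0,0,0,0,1]]}}

```text
time_s: 1.18
eef_pos: [337.3, 162.6, 202.5]
ee_rot: [0.001, 0.027, 1.0, 0.001]
force: [1.2, 0.8, 0.1]
grip_width: 0.999
```

Request:
{"name": "play_rows", "arguments": {"plan": [[24.5,-32,0,0,0,-0.026,1],[24.5,-32,0,0,0,0,1],[24.5,-32,0,0,0,0,1],[24.5,-32,-10,0,0,0,1],[24.5,-31,-20,0,0,0,1]]}}

```text
time_s: 1.6
eef_pos: [460.5, -1.3, 178.1]
ee_rot: [0.006, 0.043, 0.999, 0.0]
force: [0.6, -0.1, 1.4]
grip_width: 1.001
```

Request:
{"name": "play_rows", "arguments": {"plan": [[0,0,-25,0,0,0,1],[0,0,-10,0,0,0,1],[0,0,0,0,0,0,1]]}}

```text
time_s: 1.85
eef_pos: [463.0, -7.9, 138.7]
ee_rot: [0.005, 0.047, 0.999, -0.0]
force: [-0.5, -0.0, -0.7]
grip_width: 1.0
```

```bash
python3 - <<'E'
from h import *
s=sense();print(s["eef_pos"],s["ee_rot"],s["force"])
w=optics.capture("wrist");cv2.imwrite("pics/w1.png",w["img"])
print(proj(w,[460.5,2.9,30]),proj(w,s["eef_pos"]),np.round(w["world_to_cam"],3).tolist(),w["fx"])
E
```

```text
[463.00350055  -7.86973113 138.73500771] [ 5.18462161e-03  4.66651771e-02  9.98897129e-01 -7.92384242e-05] [-0.47602998 -0.0352231  -0.68192243]
(np.float64(331.4392632380828), np.float64(222.37820203394733)) (np.float64(317.92577569838966), np.float64(282.40451703960815)) [[0.093, 0.996, 0.0, -35.039], [-0.952, 0.089, -0.293, 461.89], [-0.292, 0.027, 0.956, -181.758], [0.0, 0.0, 0.0, 1.0]] 370.97814054727115
```

View pics/w1.png

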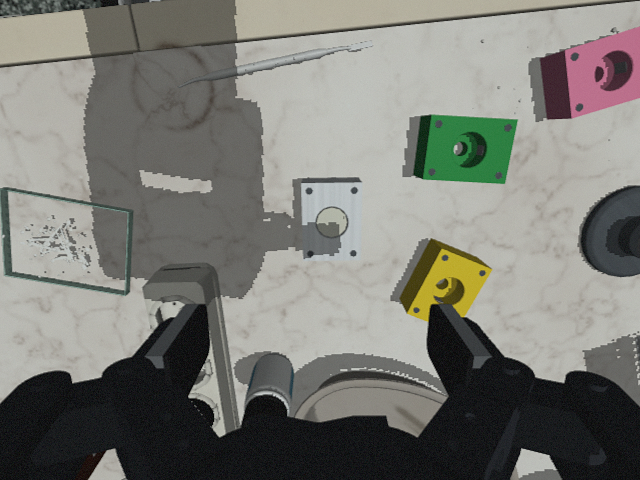

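The wrist view shows the mould recess at about (332,222), against a predicted (331.4,222.4), so the position is confirmed. Now I align and descend.

Request:
{"name": "play_rows", "arguments": {"plan": [[-2.5,10.8,-20,0,0.01,0.008,1],[0,0,0,0,0,0,1],[0,0,-25,0,0,0,1],[0,0,-20,0,0,0,1],[0,0,0,0,0,0,1]]}}

```text
time_s: 2.32
eef_pos: [463.6, 3.9, 79.5]
ee_rot: [0.006, 0.041, 0.999, -0.001]
force: [-0.2, 0.2, -0.1]
grip_width: 0.999
```

Request:
{"name": "play_rows", "arguments": {"plan": [[-3,-1,-20,0,0.012,0,1],[0,0,-20,0,0,0,1],[0,0,0,0,0,0,1],[0,0,0,0,0,0,1]]}}

```text
time_s: 2.65
eef_pos: [464.4, 2.4, 46.0]
ee_rot: [0.004, 0.04, 0.999, -0.003]
force: [-0.4, 0.1, 0.8]
grip_width: 0.996
```

Request:
{"name": "play_rows", "arguments": {"plan": [[-4,0.5,-15,0,0.01,0,1],[0,0,-15,0,0,0,1],[-1,0,-8,0,0,0,1],[0,0,0,0,0,0,1]]}}

```text
time_s: 2.98
eef_pos: [464.1, 2.0, 15.1]
ee_rot: [0.005, 0.039, 0.999, -0.004]
force: [-0.3, 0.1, 0.7]
grip_width: 1.004
```

Request:
{"name": "play_rows", "arguments": {"plan": [[-4,0.8,-6,0.008,0.02,0,1],[-1,0,-4,0,0,0,1],[-1,0,-2,0,0,0,1]]}}

```text
time_s: 3.23
eef_pos: [459.8, 2.4, 5.7]
ee_rot: [-0.003, 0.039, 0.999, -0.001]
force: [-0.6, -0.3, 0.8]
grip_width: 1.001
```

Request:
{"name": "play_rows", "arguments": {"plan": [[1,0.3,-2,0,-0.004,0,0],[0,0,-1,0,0,0,-1],[0,0,0,0,0,0,-1],[0,0,0,0,0,0,-1],[0,0,0,0,0,0,-1]], "grip_force": 60}}

```text
time_s: 3.65
eef_pos: [461.1, 2.7, 3.0]
ee_rot: [-0.001, 0.039, 0.999, -0.001]
force: [-0.4, -0.0, 0.0]
grip_width: 0.3
```

Request:
{"name": "play_rows", "arguments": {"plan": [[0,0,0,0,0,0,-1],[0,0,0,0,0,0,-1],[0,0,0,0,0,0,-1],[0,0,0,0,0,0,-1]]}}

```text
time_s: 3.98
eef_pos: [461.3, 2.6, 3.3]
ee_rot: [-0.001, 0.039, 0.999, -0.001]
force: [-0.5, -0.0, -0.6]
grip_width: -0.003
```

The gripper shut fully, so it is not holding the mould. I'll look at what happened.

```bash
python3 - <<'E'
from h import *
w=optics.capture("wrist")["img"];t=optics.capture("top")["img"];s=optics.capture("scene")["img"]
r=lambda I,x,y,ww,hh:cv2.resize(I[y:y+hh,x:x+ww],(400,300),interpolation=cv2.INTER_CUBIC)
cv2.imwrite("pics/w2.png",np.vstack([np.hstack([cv2.resize(w,(400,300)),r(t,253,203,160,120)]),np.hstack([r(s,243,207,160,120),r(s,283,237,80,60)])]))
print(sense()["grip_width"],sense()["eef_pos"],sense()["force"])
E
```

```text
-0.0022542098606254226 [461.27693311   2.64494899   3.22926587] [-0.57116686 -0.3816047  -0.11704856]
```

View pics/w2.png

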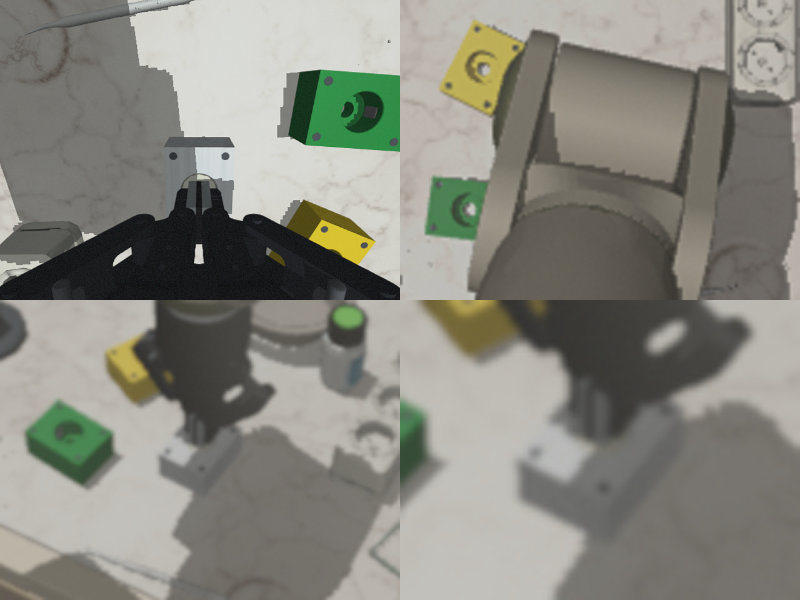

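The fingers look shut just above the disc, although the reading says z=3. I'll check numerically whether the reported tool height agrees with the cameras.

```bash
python3 - <<'E'
from h import *
w=optics.capture("wrist");s=optics.capture("scene");st=sense();e=st["eef_pos"]
print(e,st["joints"].round(3),st["tau"].round(1),st["ee_rot"])
for z in(0,15,30): 
  print("near holes px ->",z,onz(w,277,250,z).round(1),onz(w,360,250,z).round(1))
print("known holes proj",proj(w,[437,23.2,30]),proj(w,[434.2,-15,30]))
print("tcp proj wrist",proj(w,e),"scene",proj(s,e),"scene at z30",proj(s,[e[0],e[1],30]))
I=np.hstack([cv2.resize(w["img"][220:340,250:390],(420,360),interpolation=cv2.INTER_CUBIC),cv2.resize(s["img"][235:295,290:360],(380,360),interpolation=cv2.INTER_CUBIC)])
cv2.imwrite("pics/w3.png",I)
E
```

```text
[461.28319678   2.64933116   3.22025044] [-0.248  0.456  1.9   -0.002  0.786 -1.739] [  0.  -39.3 -17.5  -0.    0.    0. ] [-6.01815411e-04  3.89105626e-02  9.99242217e-01 -7.72554545e-04]
near holes px -> 0 [443.9 -16.3   0. ] [447.1  24.6   0. ]
near holes px -> 15 [439.3 -14.1  15. ] [442.2  23.2  15. ]
near holes px -> 30 [434.7 -12.   30. ] [437.3  21.8  30. ]
known holes proj (np.float64(363.45479124431677), np.float64(249.1227512459631)) (np.float64(269.59036777275514), np.float64(249.434533085017))
tcp proj wrist (np.float64(317.92318551900115), np.float64(282.3978219949847)) scene (np.float64(323.1286159990518), np.float64(270.14718319515595)) scene at z30 (np.float64(323.21833764621374), np.float64(262.413081542724))
```

View pics/w3.png

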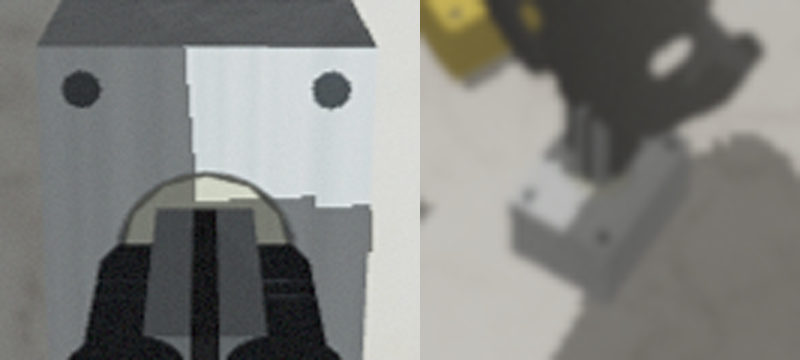

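The wrist images show two things:
- The arm height agrees with the mould's apparent size.
- The fingertips sit about 30 mm further back than the reported TCP, both here and when open in w1. They closed just over the disc without touching it (force about 0).

I'll reopen and go lower in steps, watching the force.

Request:
{"name": "play_rows", "arguments": {"plan": [[0,0,0,0,0,0,1],[0,0,0,0,0,0,1],[0,0,0,0,0,0,1],[0,0,0,0,0,0,1],[0,0,0,0,0,0,1]]}}

```text
time_s: 4.65
eef_pos: [461.3, 2.6, 3.2]
ee_rot: [-0.001, 0.039, 0.999, -0.001]
force: [0.3, -0.5, -0.1]
grip_width: 0.704
```

Request:
{"name": "play_rows", "arguments": {"plan": [[0,0,0,0,0,0,1],[0,0,0,0,0,0,1],[0,0,-5,0,0,0,1],[0,0,-5,0,0,0,1]]}}

```text
time_s: 4.98
eef_pos: [461.9, 2.5, -6.7]
ee_rot: [0.0, 0.039, 0.999, -0.001]
force: [0.3, -0.3, -0.3]
grip_width: 0.999
```

Request:
{"name": "play_rows", "arguments": {"plan": [[-0.5,0.2,-4,0,0,0,1],[0,0,-4,0,0,0,1],[0,0,-4,0,0,0,1],[0,0,-3,0,0,0,1],[0,0,0,0,0,0,1]]}}

```text
time_s: 5.4
eef_pos: [460.3, 3.0, -25.0]
ee_rot: [-0.001, 0.039, 0.999, -0.001]
force: [0.7, 0.5, -0.1]
grip_width: 0.998
```

```bash
python3 - <<'E'
from h import *
w=optics.capture("wrist");s=optics.capture("scene");st=sense();print(st["eef_pos"],st["force"],st["grip_width"])
I=np.hstack([cv2.resize(w["img"][160:480,100:540],(440,320)),cv2.resize(s["img"][225:305,280:370],(360,320),interpolation=cv2.INTER_CUBIC)])
cv2.imwrite("pics/w4.png",I)
E
```

```text
[460.54659432   2.93527734 -24.48494379] [-0.03882312 -0.50662199  0.24357557] 0.9976316226935232
```

View pics/w4.png

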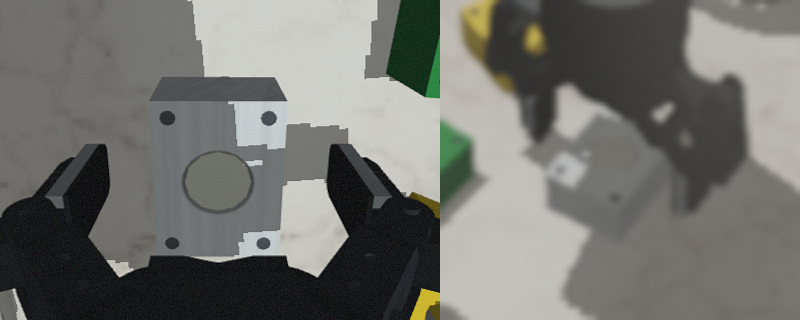

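w4 shows the open fingers straddling the mould, with the recess at crop (217,182), roughly midway between them. This confirms the tool is about 30 mm shorter than reported. Closing.

Request:
{"name": "play_rows", "arguments": {"plan": [[0,0,0,0,0,0,-1],[0,0,0,0,0,0,-1],[0,0,0,0,0,0,-1],[0,0,0,0,0,0,-1],[0,0,0,0,0,0,-1]], "grip_force": 60}}

```text
time_s: 5.92
eef_pos: [461.1, 2.8, -23.6]
ee_rot: [-0.0, 0.039, 0.999, -0.001]
force: [0.3, 0.2, -2.7]
grip_width: 0.527
```

Request:
{"name": "play_rows", "arguments": {"plan": [[0,0,0,0,0,0,-1],[0,0,0,0,0,0,-1],[0,0,0,0,0,0,-1]]}}

```text
time_s: 6.17
eef_pos: [461.0, 2.8, -23.7]
ee_rot: [-0.0, 0.039, 0.999, -0.001]
force: [0.7, -0.5, -0.4]
grip_width: 0.53
```

Request:
{"name": "play_rows", "arguments": {"plan": [[0,0,10,0,0,0,-1],[0,0,25,0,0,0,-1],[0,0,30,0,0,0,-1],[0,0,30,0,0,0,-1],[0,0,20,0,0,0,-1]]}}

```text
time_s: 6.58
eef_pos: [456.0, 4.0, 93.3]
ee_rot: [-0.006, 0.039, 0.999, 0.0]
force: [1.0, -0.1, -3.0]
grip_width: 0.535
```

Request:
{"name": "play_rows", "arguments": {"plan": [[5,20,0,0,0,0,-1],[5,30,0,0,0,0,-1],[5,32,0,0,0,0,-1],[5,32,0,0,0,0,-1],[5,32,0,0,0,0,-1]]}}

```text
time_s: 7.0
eef_pos: [483.3, 150.3, 102.6]
ee_rot: [-0.001, 0.044, 0.999, -0.001]
force: [0.7, -1.4, -2.6]
grip_width: 0.525
```

Request:
{"name": "play_rows", "arguments": {"plan": [[5,32,0,0,0,0,-1],[5,30,0,0,0,0,-1],[4,24,0,0,0,0,-1],[2,12,0,0,0,0,-1],[0,0,0,0,0,0,-1]]}}

```text
time_s: 7.42
eef_pos: [497.4, 258.9, 105.1]
ee_rot: [-0.001, 0.041, 0.999, -0.0]
force: [0.3, 1.0, -2.5]
grip_width: 0.529
```

Request:
{"name": "play_rows", "arguments": {"plan": [[0,0,0,0,0,0,-1],[0,0,0,0,0,0,-1]]}}

```text
time_s: 7.58
eef_pos: [496.6, 258.8, 105.4]
ee_rot: [-0.001, 0.04, 0.999, -0.001]
force: [-0.2, 0.7, -3.8]
grip_width: 0.527
```

```bash
python3 - <<'E'
from h import *
w=optics.capture("wrist");s=optics.capture("scene");t=optics.capture("top");st=sense();print(st["eef_pos"],st["ee_rot"],st["force"],st["grip_width"])
e=st["eef_pos"];print("pin tip proj scene",proj(s,[499.8,256.2,65]),"bottom ctr proj scene",proj(s,[e[0]-.5,e[1],e[2]+23.7]),"recess proj wrist",proj(w,[e[0]-.5,e[1],e[2]+53.7]))
I=np.hstack([cv2.resize(w["img"],(440,330)),cv2.resize(s["img"][150:240,180:288],(360,300),interpolation=cv2.INTER_CUBIC)[:330] if 0 else cv2.resize(s["img"][145:244,180:288],(360,330),interpolation=cv2.INTER_CUBIC)])
cv2.imwrite("pics/w5.png",I);cv2.imwrite("pics/w5full.png",w["img"])
E
```

```text
[496.89404328 258.35355713 105.42460525] [-1.15455087e-03  4.04560478e-02  9.99180469e-01 -6.04451553e-04] [-1.01162052  0.5995018  -3.77782517] 0.5264370179405046
pin tip proj scene (np.float64(233.3774839864502), np.float64(200.17016177749576)) bottom ctr proj scene (np.float64(228.07572904447028), np.float64(179.8274297462081)) recess proj wrist (np.float64(316.4323100638109), np.float64(339.91434736624365))
```

View pics/w5.png

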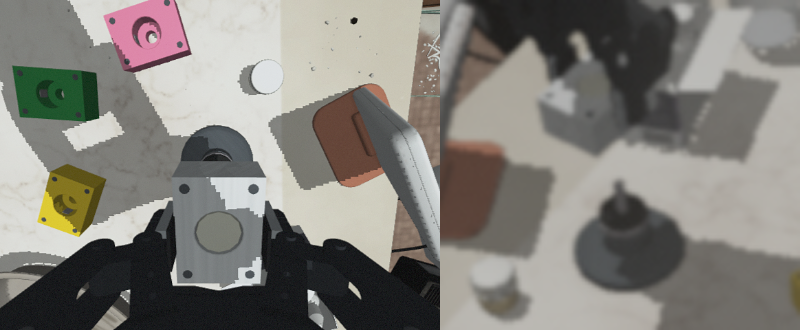

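```bash
python3 - <<'E'
from h import *
w=optics.capture("wrist");I=w["img"];st=sense();e=st["eef_pos"];R=st["ee_rot"];print(e,R)
e2=cv2.fitEllipse(mask_blob(I,lambda a:(a[...,1]-a[...,0])>8,(270,290,370,385)));print("disc",e2)
p=onz(w,*e2[0],e[2]+23.7+29);print("recess-TCP",(p-e).round(2), "diam px->mm",e2[1])
for z in(-1.5,1.5): print(onz(w,*e2[0],e[2]+52.7+z)-e)
g=cv2.cvtColor(I,cv2.COLOR_BGR2GRAY)
for u,v in((262,274),(369,273),(273,399),(363,399)):
    a=g[v-10:v+11,u-10:u+11].astype(float);q=np.clip(np.percentile(a,40)-25-a,0,None);yy,xx=np.mgrid[v-10:v+11,u-10:u+11]
    c=((xx*q).sum()/q.sum(),(yy*q).sum()/q.sum());print(np.round(c,1),(onz(w,*c,e[2]+53.7)-e).round(2))
E
```

```text
[496.96170115 258.42145229 105.41477768] [-1.11515415e-03  4.04968433e-02  9.99178880e-01 -5.72247273e-04]
disc ((317.7919616699219, 337.7935791015625), (51.62186050415039, 52.90541458129883), 84.8602294921875)
recess-TCP [-4.90e-01 -2.00e-02  5.27e+01] diam px->mm (51.62186050415039, 52.90541458129883)
[ 0.40705643 -0.09568258 51.2       ]
[-1.37715091e+00  5.33431693e-02  5.42000000e+01]
[266.9 274.4] [-26.59 -15.23  53.7 ]
[368.3 274.8] [-23.71  19.03  53.7 ]
[272.5 398.7] [ 23.36 -19.07  53.7 ]
[362.9 398.9] [26.13 14.88 53.7 ]
```

Request:
{"name": "play_rows", "arguments": {"plan": [[3.3,-2.2,0,0,0,0,-1],[0,0,-12,0,0,0,-1],[0,0,-12,0,0,0,-1],[0,0,-8,0,0,0,-1],[0,0,0,0,0,0,-1]]}}

```text
time_s: 8.2
eef_pos: [502.1, 253.4, 73.3]
ee_rot: [-0.0, 0.042, 0.999, -0.0]
force: [-0.2, 0.5, -2.7]
grip_width: 0.527
```

Request:
{"name": "play_rows", "arguments": {"plan": [[0,0,0,0,0,0,-1],[0,0,0,0,0,0,-1]]}}

```text
time_s: 8.37
eef_pos: [502.4, 252.8, 73.5]
ee_rot: [-0.0, 0.043, 0.999, -0.001]
force: [-0.2, -0.5, -2.6]
grip_width: 0.529
```

Request:
{"name": "play_rows", "arguments": {"plan": [[-2,3.2,0,0,0,0,-1],[0,0,-6,0,0,0,-1],[0,0,-6,0,0,0,-1],[0,0,0,0,0,0,-1],[0,0,0,0,0,0,-1]]}}

```text
time_s: 8.78
eef_pos: [501.0, 256.7, 61.9]
ee_rot: [0.001, 0.042, 0.999, -0.0]
force: [0.0, -0.6, -3.2]
grip_width: 0.525
```

Request:
{"name": "play_rows", "arguments": {"plan": [[-0.8,-0.4,-3,0,0,0,-1],[0,0,-3,0,0,0,-1],[0,0,-3,0,0,0,-1],[0,0,0,0,0,0,-1]]}}

```text
time_s: 9.12
eef_pos: [500.0, 256.2, 52.0]
ee_rot: [0.001, 0.042, 0.999, -0.0]
force: [0.6, 1.9, -3.6]
grip_width: 0.523
```

Request:
{"name": "play_rows", "arguments": {"plan": [[0,0,-2,0,0,0,-1],[0,0,-2,0,0,0,-1],[0,0,-2,0,0,0,-1],[0,0,0,0,0,0,-1]]}}

```text
time_s: 9.45
eef_pos: [500.1, 256.2, 45.3]
ee_rot: [0.001, 0.042, 0.999, -0.0]
force: [-0.5, -0.5, -2.6]
grip_width: 0.529
```

Mould bottom is now at about z 69, with the lateral position on target. I'll go slowly around the expected pin tip (about 65).

Request:
{"name": "play_rows", "arguments": {"plan": [[0,0,-1.5,0,0,0,-1],[0,0,-1.5,0,0,0,-1],[0,0,0,0,0,0,-1]]}}

```text
time_s: 9.7
eef_pos: [500.2, 256.2, 42.0]
ee_rot: [0.001, 0.042, 0.999, -0.0]
force: [-0.5, 0.3, -2.1]
grip_width: 0.526
```

Request:
{"name": "play_rows", "arguments": {"plan": [[0,0,-1.5,0,0,0,-1],[0,0,-1.5,0,0,0,-1],[0,0,0,0,0,0,-1]]}}

```text
time_s: 9.95
eef_pos: [500.2, 256.2, 38.8]
ee_rot: [0.001, 0.042, 0.999, -0.0]
force: [-0.1, -0.4, -2.7]
grip_width: 0.52
```

Request:
{"name": "play_rows", "arguments": {"plan": [[0,0,-1.5,0,0,0,-1],[0,0,-1.5,0,0,0,-1],[0,0,0,0,0,0,-1]]}}

```text
time_s: 10.2
eef_pos: [500.3, 256.2, 35.6]
ee_rot: [0.001, 0.042, 0.999, -0.0]
force: [-0.3, 0.7, -3.1]
grip_width: 0.526
```

Request:
{"name": "play_rows", "arguments": {"plan": [[0,0,-1.2,0,0,0,-1],[0,0,-1.2,0,0,0,-1],[0,0,0,0,0,0,-1]]}}

```text
time_s: 10.45
eef_pos: [500.3, 256.3, 32.9]
ee_rot: [0.001, 0.042, 0.999, -0.0]
force: [-0.2, 0.4, -3.1]
grip_width: 0.531
```

Request:
{"name": "play_rows", "arguments": {"plan": [[0,0,-1.2,0,0,0,-1],[0,0,-1.2,0,0,0,-1],[0,0,0,0,0,0,-1]]}}

```text
time_s: 10.7
eef_pos: [500.9, 256.4, 31.0]
ee_rot: [0.002, 0.042, 0.999, 0.0]
force: [-0.9, 0.5, -2.7]
grip_width: 0.521
```

Request:
{"name": "play_rows", "arguments": {"plan": [[0,0,-1.2,0,0,0,-1],[0,0,-1.2,0,0,0,-1],[0,0,0,0,0,0,-1]]}}

```text
time_s: 10.95
eef_pos: [501.6, 256.5, 29.2]
ee_rot: [0.003, 0.042, 0.999, 0.0]
force: [-0.6, -0.4, -2.0]
grip_width: 0.529
```

Request:
{"name": "play_rows", "arguments": {"plan": [[-1.2,-0.2,-0.5,0,0.005,0,-1],[0,0,-1,0,0,0,-1],[0,0,0,0,0,0,-1]]}}

```text
time_s: 11.2
eef_pos: [500.7, 256.5, 28.0]
ee_rot: [0.001, 0.042, 0.999, 0.001]
force: [-0.8, -0.7, 0.0]
grip_width: 0.529
```

Request:
{"name": "play_rows", "arguments": {"plan": [[0,0,-1.2,0,0,0,-1],[0,0,-1.2,0,0,0,-1],[0,0,0,0,0,0,-1]]}}

```text
time_s: 11.45
eef_pos: [501.0, 256.5, 25.6]
ee_rot: [0.001, 0.042, 0.999, 0.001]
force: [0.5, 0.3, 0.2]
grip_width: 0.526
```

The force is up about 3 N, so the pin has met the disc at TCP z≈28.3, as predicted. The stop should be near TCP z≈15.

Request:
{"name": "play_rows", "arguments": {"plan": [[-0.3,0,-1,0,0,0,-1],[0,0,-1,0,0,0,-1],[0,0,0,0,0,0,-1]]}}

```text
time_s: 11.7
eef_pos: [500.7, 256.6, 23.4]
ee_rot: [0.001, 0.042, 0.999, 0.001]
force: [1.0, -0.1, 1.0]
grip_width: 0.528
```

Request:
{"name": "play_rows", "arguments": {"plan": [[0,0,-1,0,0,0,-1],[0,0,-1,0,0,0,-1],[0,0,0,0,0,0,-1]]}}

```text
time_s: 11.95
eef_pos: [500.6, 256.5, 21.1]
ee_rot: [0.001, 0.042, 0.999, 0.001]
force: [-0.4, 0.5, -0.4]
grip_width: 0.526
```

Request:
{"name": "play_rows", "arguments": {"plan": [[-0.3,0,-1,0,0,0,-1],[0,0,-1,0,0,0,-1],[0,0,0,0,0,0,-1]]}}

```text
time_s: 12.2
eef_pos: [499.9, 256.4, 18.5]
ee_rot: [0.001, 0.042, 0.999, 0.0]
force: [-0.2, -0.1, 4.0]
grip_width: 0.526
```

Request:
{"name": "play_rows", "arguments": {"plan": [[0,0,-0.8,0,0,0,-1],[0,0,-0.6,0,0,0,-1],[0,0,0,0,0,0,-1]]}}

```text
time_s: 12.45
eef_pos: [500.0, 256.4, 18.5]
ee_rot: [0.001, 0.042, 0.999, 0.0]
force: [-1.9, -0.4, 3.4]
grip_width: 0.528
```

Request:
{"name": "play_rows", "arguments": {"plan": [[0,0,-0.7,0,0,0,-1],[0,0,0,0,0,0,-1]]}}

```text
time_s: 12.62
eef_pos: [499.9, 256.4, 18.5]
ee_rot: [0.001, 0.042, 0.999, 0.0]
force: [-1.1, -0.2, 3.1]
grip_width: 0.531
```

Request:
{"name": "play_rows", "arguments": {"plan": [[0,0,-1.3,0,0,0,-1],[0,0,0,0,0,0,-1]]}}

```text
time_s: 12.78
eef_pos: [500.1, 256.4, 18.2]
ee_rot: [0.001, 0.042, 0.999, 0.0]
force: [-3.8, -1.0, 7.0]
grip_width: 0.527
```

Request:
{"name": "play_rows", "arguments": {"plan": [[0,0,-1.3,0,0,0,-1],[0,0,0,0,0,0,-1]]}}

```text
time_s: 12.95
eef_pos: [500.1, 256.4, 18.2]
ee_rot: [0.001, 0.042, 0.999, 0.0]
force: [-3.6, -1.4, 7.1]
grip_width: 0.524
```

```bash
python3 - <<'E'
from h import *
w=optics.capture("wrist");I=w["img"];s=optics.capture("scene");st=sense();e=st["eef_pos"];print(e,st["force"],st["wrist_torque"])
e2=cv2.fitEllipse(mask_blob(I,lambda a:(a[...,1]-a[...,0])>8,(260,280,380,400)));print("disc",e2)
print("was (317.8,337.8) d52.3")
for h in(-1,6,9,10,11,12): print(h,proj(w,[e[0]-.5,e[1],e[2]+53.7+h]))
C=cv2.resize(I[250:420,230:410],(424,400),interpolation=cv2.INTER_CUBIC)
S=cv2.resize(s["img"][175:245,200:266],(376,400),interpolation=cv2.INTER_CUBIC)
cv2.imwrite("pics/w6.png",np.hstack([C,S]))
E
```

```text
[500.03807622 256.42282118  18.11328538] [-2.50919616 -1.47672924  8.24792846] [-2.34700810e-01  6.46080039e-01  5.29152353e-04]
disc ((335.9386901855469, 347.6047058105469), (21.8123779296875, 49.51063537597656), 142.7377471923828)
was (317.8,337.8) d52.3
-1 (np.float64(317.80358706856447), np.float64(338.00126702977974))
6 (np.float64(317.8064506645866), np.float64(348.91960111014026))
9 (np.float64(317.8077726683569), np.float64(353.9601440877747))
10 (np.float64(317.80822705059), np.float64(355.6926150729037))
11 (np.float64(317.80868855882704), np.float64(357.45225612382905))
12 (np.float64(317.8091573620272), np.float64(359.23971144775453))
```

View pics/w6.png

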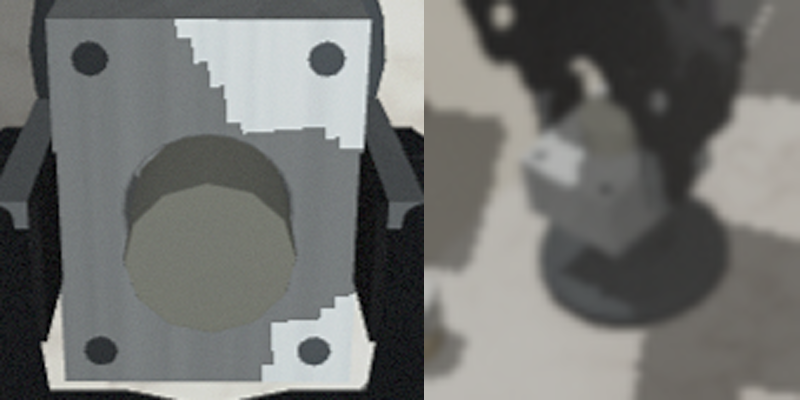

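The disc's top face is centred at wrist row 359.4, against 359.2 predicted for 12 mm proud. It stands as it should, and the stop was at TCP z≈18.5. One slightly firmer press to seat the mould.

Request:
{"name": "play_rows", "arguments": {"plan": [[0,0,-1.8,0,0,0,-1],[0,0,0,0,0,0,-1]]}}

```text
time_s: 13.22
eef_pos: [500.2, 256.5, 18.1]
ee_rot: [0.001, 0.042, 0.999, 0.0]
force: [-5.9, -2.4, 10.4]
grip_width: 0.528
```

Request:
{"name": "play_rows", "arguments": {"plan": [[0,0,0.5,0,0,0,-1],[0,0,0,0,0,0,-1]]}}

```text
time_s: 13.38
eef_pos: [499.9, 256.4, 18.8]
ee_rot: [0.001, 0.042, 0.999, 0.0]
force: [0.3, 0.1, 0.8]
grip_width: 0.527
```

Request:
{"name": "play_rows", "arguments": {"plan": [[0,0,0,0,0,0,0.2],[0,0,0,0,0,0,0.4],[0,0,0,0,0,0,0.6],[0,0,0,0,0,0,1],[0,0,0,0,0,0,1]]}}

```text
time_s: 13.8
eef_pos: [499.9, 256.5, 17.6]
ee_rot: [0.001, 0.042, 0.999, 0.0]
force: [1.4, -0.8, 0.3]
grip_width: 0.999
```

Released. Next I raise the open fingers to straddle the proud disc. The mould top is at about z 72; the tips are about 28 mm behind the TCP when near shut, so TCP z≈47 puts them at about 75.

Request:
{"name": "play_rows", "arguments": {"plan": [[0,0,10,0,0,0,1],[0,0,10,0,0,0,1],[0,0,9,0,0,0,1],[0,0,0,0,0,0,1],[0,0,0,0,0,0,1]]}}

```text
time_s: 14.22
eef_pos: [500.4, 256.6, 50.5]
ee_rot: [0.002, 0.042, 0.999, 0.0]
force: [0.1, -0.2, 0.5]
grip_width: 1.001
```

```bash
python3 - <<'E'
from h import *
w=optics.capture("wrist");I=w["img"];st=sense();e=st["eef_pos"];print(e,st["ee_rot"],st["force"],w["cx"],w["cy"])
for p in([499.4,256.4,84],[500,256.4,72]): print(proj(w,p))
cv2.imwrite("pics/w7.png",I[200:440,160:480])
E
```

```text
[500.52442749 256.61512558  50.64925851] [2.12325171e-03 4.19751204e-02 9.99116294e-01 4.60116693e-04] [ 0.1459804  -0.26224736 -0.10701179] 317.85695853378894 241.6700176390453
(np.float64(317.4084203057068), np.float64(312.27246042096607))
(np.float64(317.53448445112406), np.float64(300.74456566503864))
```

View pics/w7.png

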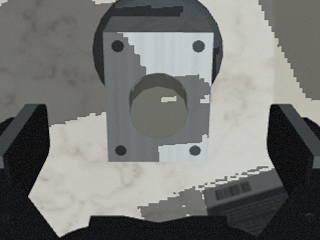

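w7 shows the mould level on the stand with the disc proud, its top at about (319,310). Next: adjust, then close gently in two stages.

Request:
{"name": "play_rows", "arguments": {"plan": [[-0.9,0.3,-3.5,0,0.004,0,0.2],[0,0,0,0,0,0,-0.2],[0,0,0,0,0,0,-0.2],[0,0,0,0,0,0,-0.2],[0,0,0,0,0,0,-0.2]], "grip_force": 25}}

```text
time_s: 14.68
eef_pos: [498.8, 256.8, 45.7]
ee_rot: [-0.001, 0.042, 0.999, 0.0]
force: [0.1, 0.1, 0.3]
grip_width: 0.4
```

Request:
{"name": "play_rows", "arguments": {"plan": [[0.6,0,1.2,0,0,0,-0.2],[0,0,0,0,0,0,-1],[0,0,0,0,0,0,-1],[0,0,0,0,0,0,-1],[0,0,0,0,0,0,-1]]}}

```text
time_s: 15.1
eef_pos: [499.5, 256.7, 46.9]
ee_rot: [-0.001, 0.042, 0.999, 0.0]
force: [-0.2, 0.2, 0.5]
grip_width: 0.265
```

Request:
{"name": "play_rows", "arguments": {"plan": [[0,0,0,0,0,0,-1],[0,0,0,0,0,0,-1]]}}

```text
time_s: 15.27
eef_pos: [499.5, 256.7, 46.8]
ee_rot: [-0.001, 0.042, 0.999, 0.0]
force: [0.4, -0.1, 0.7]
grip_width: 0.262
```

The disc is gripped (0.265 ≈ 24 mm on the same scale). Lifting slowly.

Request:
{"name": "play_rows", "arguments": {"plan": [[0,0,3,0,0,0,-1],[0,0,3,0,0,0,-1],[0,0,4,0,0,0,-1],[0,0,0,0,0,0,-1]]}}

```text
time_s: 15.6
eef_pos: [499.4, 256.7, 57.7]
ee_rot: [-0.001, 0.042, 0.999, -0.0]
force: [0.0, 1.0, 0.4]
grip_width: 0.264
```

Request:
{"name": "play_rows", "arguments": {"plan": [[0,0,8,0,0,0,-1],[0,0,15,0,0,0,-1],[0,0,20,0,0,0,-1],[0,0,12,0,0,0,-1],[0,0,0,0,0,0,-1]]}}

```text
time_s: 16.02
eef_pos: [498.9, 256.5, 116.8]
ee_rot: [-0.002, 0.042, 0.999, -0.0]
force: [0.8, -0.5, 0.6]
grip_width: 0.265
```

```bash
python3 - <<'E'
from h import *
w=optics.capture("wrist");I=w["img"];st=sense();print(st["eef_pos"],st["ee_rot"],st["force"],st["grip_width"])
s=optics.capture("scene")["img"]
cv2.imwrite("pics/w8.png",np.hstack([cv2.resize(I[160:480,160:480],(400,400)),cv2.resize(s[145:245,180:280],(400,400),interpolation=cv2.INTER_CUBIC)]))
E
```

```text
[498.53661762 256.45722247 115.74701192] [-2.21930519e-03  4.20207946e-02  9.99114228e-01 -2.96211874e-04] [-0.26409137 -0.434573   -0.07463559] 0.2627930130381089
```

View pics/w8.png

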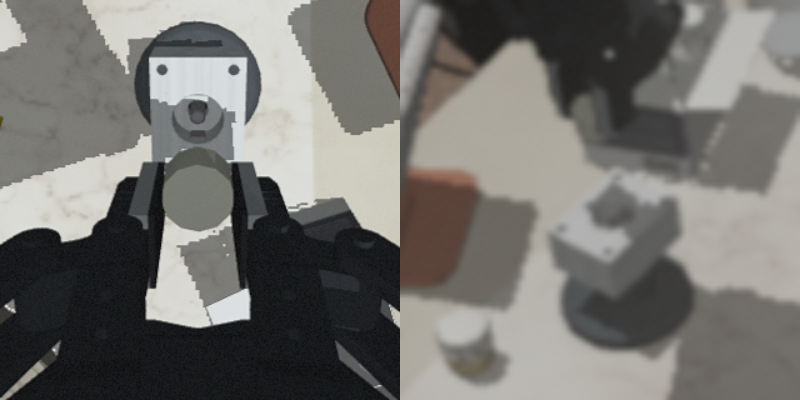

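w8 shows the disc level between the pads and the mould on the stand with the pin through its recess. I'll carry the disc to the slab, aiming for (458,-230).

Request:
{"name": "play_rows", "arguments": {"plan": [[-2,-20,5,0,0,0,-1],[-3,-32,0,0,0,0,-1],[-3,-38,0,0,0,0,-1],[-3,-38,0,0,0,0,-1],[-3,-38,0,0,0,0,-1]]}}

```text
time_s: 16.53
eef_pos: [480.0, 90.2, 114.8]
ee_rot: [-0.006, 0.037, 0.999, -0.0]
force: [-0.0, -0.2, -0.2]
grip_width: 0.263
```

Request:
{"name": "play_rows", "arguments": {"plan": [[-3,-38,0,0,0,0,-1],[-3,-38,0,0,0,0,-1],[-3,-38,0,0,0,0,-1],[-3,-38,0,0,0,0,-1],[-3,-38,0,0,0,0,-1]]}}

```text
time_s: 16.95
eef_pos: [459.6, -107.6, 110.5]
ee_rot: [-0.01, 0.036, 0.999, 0.001]
force: [2.0, -0.5, -0.4]
grip_width: 0.261
```

Request:
{"name": "play_rows", "arguments": {"plan": [[1,-34,0,0,-0.02,0,-1],[0,-32,0,0,0,0,-1],[0,-24,0,0,0,0,-1],[0,-12,0,0,0,0,-1],[0,0,0,0,0,0,-1]]}}

```text
time_s: 17.37
eef_pos: [456.4, -219.8, 105.9]
ee_rot: [-0.003, 0.04, 0.999, 0.003]
force: [-0.5, 0.1, -0.9]
grip_width: 0.259
```

Request:
{"name": "play_rows", "arguments": {"plan": [[0,0,-20,0,0,0,-1],[0,0,-25,0,0,0,-1],[0,0,-20,0,0,0,-1],[0,0,0,0,0,0,-1],[0,0,0,0,0,0,-1]]}}

```text
time_s: 17.78
eef_pos: [456.1, -214.5, 37.6]
ee_rot: [-0.004, 0.039, 0.999, 0.004]
force: [0.2, -0.7, 0.1]
grip_width: 0.26
```

```bash
python3 - <<'E'
from h import *
w=optics.capture("wrist");st=sense();e=st["eef_pos"];print(e,st["ee_rot"],st["force"],st["grip_width"])
cv2.imwrite("pics/w9.png",w["img"])
for p in [(510,-184),(489,-284),(412.5,-263),(436,-166)]: print(np.round(proj(w,[*p,9]),0))
print("disc bottom drop point",np.round(proj(w,[e[0],e[1],9]),0))
E
```

```text
[ 455.99782897 -214.37695971   37.60768908] [-0.00382945  0.03933548  0.99921079  0.00398224] [ 0.07099302  0.45068179 -0.10561993] 0.2637541246107282
[374. 343.]
[206. 324.]
[222. 194.]
[402. 222.]
disc bottom drop point [318. 263.]
```

Request:
{"name": "play_rows", "arguments": {"plan": [[4,-12,0,-0.008,-0.008,0,-1],[0,0,0,0,0,0,-1],[0,0,-12,0,0,0,-1],[0,0,-12,0,0,0,-1],[0,0,0,0,0,0,-1]]}}

```text
time_s: 18.25
eef_pos: [463.6, -228.9, 18.4]
ee_rot: [0.005, 0.039, 0.999, -0.003]
force: [-0.6, 0.2, -0.5]
grip_width: 0.261
```

Request:
{"name": "play_rows", "arguments": {"plan": [[0,0,-6,0,0,0,-1],[0,0,-4,0,0,0,-1],[0,0,0,0,0,0,-1]]}}

```text
time_s: 18.5
eef_pos: [464.8, -230.0, 9.9]
ee_rot: [0.006, 0.039, 0.999, -0.004]
force: [0.8, 0.5, -1.3]
grip_width: 0.264
```

Request:
{"name": "play_rows", "arguments": {"plan": [[-2,1,-5,0.006,0.008,0,-1],[0,0,-4,0,0,0,-1],[0,0,0,0,0,0,-1],[0,0,0,0,0,0,-1]]}}

```text
time_s: 18.83
eef_pos: [463.0, -229.2, 0.9]
ee_rot: [0.002, 0.039, 0.999, -0.002]
force: [0.0, 0.1, -0.3]
grip_width: 0.26
```

Request:
{"name": "play_rows", "arguments": {"plan": [[0,0,-3,0,0,0,-1],[0,0,-2,0,0,0,-1],[0,0,0,0,0,0,-1]]}}

```text
time_s: 19.08
eef_pos: [463.1, -229.3, -4.3]
ee_rot: [0.002, 0.039, 0.999, -0.002]
force: [-0.8, 0.3, 0.0]
grip_width: 0.261
```

Request:
{"name": "play_rows", "arguments": {"plan": [[0,0,-1.5,0,0.002,0,-1],[0,0,-1.5,0,0,0,-1],[0,0,0,0,0,0,-1]]}}

```text
time_s: 19.33
eef_pos: [463.2, -229.3, -7.6]
ee_rot: [0.001, 0.039, 0.999, -0.002]
force: [-0.0, 0.7, -1.0]
grip_width: 0.266
```

Request:
{"name": "play_rows", "arguments": {"plan": [[0,0,-1.2,0,0,0,-1],[0,0,-1.2,0,0,0,-1],[0,0,0,0,0,0,-1]]}}

```text
time_s: 19.58
eef_pos: [463.2, -229.3, -10.2]
ee_rot: [0.001, 0.039, 0.999, -0.002]
force: [-0.2, -0.6, 0.2]
grip_width: 0.262
```

Request:
{"name": "play_rows", "arguments": {"plan": [[0,0,-1,0,0,0,-1],[0,0,-1,0,0,0,-1],[0,0,0,0,0,0,-1]]}}

```text
time_s: 19.83
eef_pos: [463.2, -229.3, -12.4]
ee_rot: [0.002, 0.039, 0.999, -0.002]
force: [-0.5, -0.4, -0.4]
grip_width: 0.266
```

Request:
{"name": "play_rows", "arguments": {"plan": [[0,0,-0.8,0,0,0,-1],[0,0,0,0,0,0,-1]]}}

```text
time_s: 20.0
eef_pos: [463.4, -229.5, -12.8]
ee_rot: [0.002, 0.039, 0.999, -0.002]
force: [-0.8, -0.3, 0.5]
grip_width: 0.269
```

Request:
{"name": "play_rows", "arguments": {"plan": [[0,0,-0.8,0,0,0,-1],[0,0,0,0,0,0,-1]]}}

```text
time_s: 20.17
eef_pos: [463.6, -229.6, -12.7]
ee_rot: [0.002, 0.039, 0.999, -0.002]
force: [-0.3, -0.3, -0.6]
grip_width: 0.261
```

Request:
{"name": "play_rows", "arguments": {"plan": [[0,0,-1.3,0,0,0,-1],[0,0,0,0,0,0,-1]]}}

```text
time_s: 20.33
eef_pos: [464.0, -229.8, -12.7]
ee_rot: [0.002, 0.039, 0.999, -0.003]
force: [0.0, 0.2, 0.8]
grip_width: 0.263
```

Motion has stopped at the predicted height (−12.4), so the disc is on the glass. Releasing gently.

Request:
{"name": "play_rows", "arguments": {"plan": [[0,0,0,0,0,0,-0.35],[0,0,0,0,0,0,-0.3],[0,0,0,0,0,0,-0.2],[0,0,0,0,0,0,-0.1],[0,0,0,0,0,0,0]]}}

```text
time_s: 20.75
eef_pos: [463.9, -229.8, -13.3]
ee_rot: [0.002, 0.039, 0.999, -0.003]
force: [1.1, 0.4, -1.2]
grip_width: 0.502
```

Request:
{"name": "play_rows", "arguments": {"plan": [[0,0,0,0,0,0,0],[0,0,8,0,0,0,0],[0,0,20,0,0,0,0],[0,0,30,0,0,0,0],[0,0,30,0,0,0,0]]}}

```text
time_s: 21.17
eef_pos: [460.5, -227.1, 73.1]
ee_rot: [-0.003, 0.039, 0.999, 0.001]
force: [-0.3, -0.0, -0.1]
grip_width: 0.501
```

Request:
{"name": "play_rows", "arguments": {"plan": [[-10,0,30,0,0,0,0],[-20,20,20,0,0,0,0],[-20,35,0,0,0,0,0],[-20,35,0,0,0,0,0],[0,0,0,0,0,0,0]]}}

```text
time_s: 21.58
eef_pos: [389.6, -136.7, 133.8]
ee_rot: [0.003, 0.04, 0.999, -0.003]
force: [-0.0, -1.5, 0.9]
grip_width: 0.494
```

Request:
{"name": "play_rows", "arguments": {"plan": [[0,35,0,0,0,0,0],[0,35,0,0,0,0,0],[0,20,0,0,0,0,0],[0,0,0,0,0,0,0]]}}

```text
time_s: 21.92
eef_pos: [388.6, -43.7, 137.0]
ee_rot: [0.006, 0.041, 0.999, -0.004]
force: [0.7, -0.9, -0.0]
grip_width: 0.499
```

```bash
python3 - <<'E'
from h import *
t=optics.capture("top");s=optics.capture("scene");st=sense();print(st["time_s"],st["eef_pos"],st["force"])
r=lambda I,x,y,w,h,W,H:cv2.resize(I[y:y+h,x:x+w],(W,H),interpolation=cv2.INTER_CUBIC)
a=np.hstack([r(t["img"],405,225,80,60,400,300),r(s["img"],380,275,80,60,400,300)])
b=np.hstack([r(t["img"],160,210,140,105,400,300),r(s["img"],170,165,240,180,400,300)])
cv2.imwrite("pics/end.png",np.vstack([a,b]))
print("expected disc top px",proj(t,[463.5,-229.6,25]),proj(s,[463.5,-229.6,25]))
E
```

```text
22.0167 [389.19352605 -46.02417257 136.91697686] [-0.07816477 -0.10856861 -1.35279656]
expected disc top px (np.float64(450.366137929012), np.float64(257.44740798934396)) (np.float64(426.77310481352174), np.float64(306.52122620904646))
```

View pics/end.png

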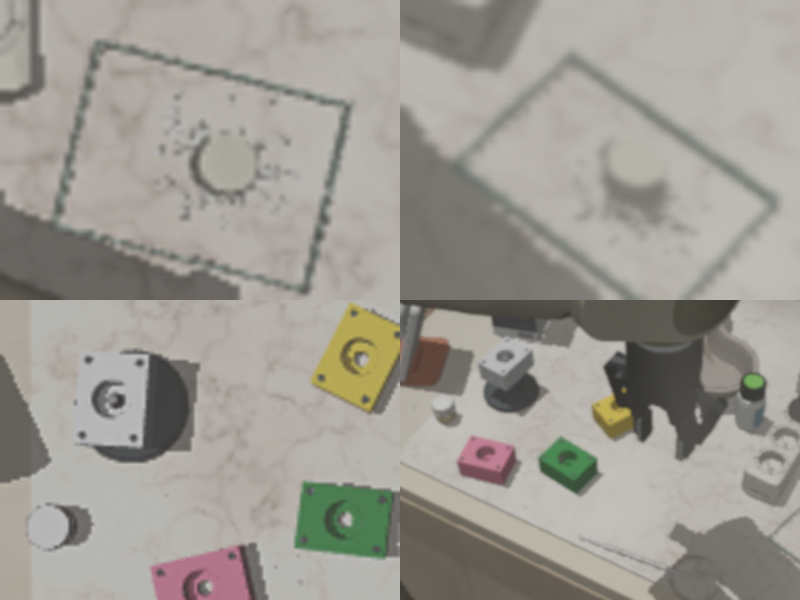

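The disc is upright well inside the slab outline: top view (450,257), against an expected (450.4,257.4). The mould sits on the stand with the pin visible, and both jars are where they were.

```bash
python3 -c "
from rig import ctrl; print(ctrl.finish_job())"
```

```text
the job is handed in; nothing more can be done
None
```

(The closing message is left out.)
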